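# Put the mixed-up supplies back on their own bench tiles

## Task

The four supplies on the white bench tiles stand on one another's places. Put each one upright and centred on the tile made for it, about over the printed outline and turned to match it: the small can on the small round tile, the tape roll lying flat on the large round tile, the square carton on the square tile and the blue tip box on the oblong tile. The empty dark mat is free for parking a thing on the way; tip nothing over, and leave the other objects on the bench where they are.

Things in the scene. Friction and masses are not known exactly. Their poses are not given: they have to be found in the camera images.
- can_center (a point): the small screw-top can, white body with black screw cap, round, 38 mm diameter, 54 mm tall; this point is its centre, half-way up; z is its upright axis
- tape_roll_center (a point): the roll of yellowish tape lying flat, 66 mm diameter, 19 mm high, with a round hole in the middle; this point is its centre, half-way up; z is its upright axis. Grip it from outside, best along its own x or y axis (64 mm across there)
- carton_center (a point): the square cream-and-brown carton, 50 x 50 mm and 55 mm tall; this point is its centre, half-way up; x and y are square to its sides, z up
- tip_box_center (a point): the low dark blue closed pipette tip box, 68 mm along its x, 112 mm along its y, body 38 mm tall; this point is its centre, half-way up; grip it across its 68 mm side
- tile_small_round: the small round white tile, 80 mm diameter, 3 mm thick, fixed to the bench, with a thin dark circle of 42 mm printed at its centre: place of the can. Origin at the centre of its underside, on the bench top
- tile_large_round: the large round white tile, 112 mm diameter, 3 mm thick, fixed, with a thin dark circle of 70 mm at its centre: place of the tape roll. Origin at the centre of its underside
- tile_square: the square white tile, 96 x 96 mm, 3 mm thick, fixed, with a thin dark 54 mm square outline at its centre: place of the square carton. Origin at the centre of its underside, x and y square to its sides
- tile_oblong: the oblong white tile, 92 mm along its x, 136 mm along its y, 3 mm thick, fixed, with a thin dark 73 x 117 mm outline at its centre: place of the tip box, whose long side lies along the tile's y. Origin at the centre of its underside
- parking_mat: the square dark grey rubber mat, 96 x 96 mm, 3 mm thick, fixed, empty at the start: a free spot to set a thing down for a while. Origin at the centre of its underside. Tall microscopes stand just behind the row of tiles (nearest parts at about x = 0.57), so carry things straight across in front of them, without swinging out
- flat_carton_center (a point): bystander: a flat grey and white carton, 50 x 62 mm, 22 mm high; its centre
- small_bottle_center (a point): bystander: a small brown bottle with black cap, 28 mm diameter, 60 mm tall; a point on its axis, 25 mm up
- timer_center (a point): bystander: a round white bench timer with black knob, 64 mm diameter, 49 mm tall; its centre
Things that resemble listed ones, but are neither listed nor needed, are in the scene too. Leave any brown look-alike of the tile_square alone.

How it is judged:
At the end, for the whole second after the job is handed in: Each of the four things stands on its own tile, centre within 12 mm of the tile's centre, at resting height within 4 mm, tilted less than 0.1 rad; the sides of carton and tip box within 0.2 rad of their tiles' sides (the tip box long side along long side) (horizontal distance between can_center and tile_small_round below 0.012 m and z of can_center in the frame of tile_small_round between 0.026 and 0.034 m and angle between each of can_center, tape_roll_center, carton_center, tip_box_center's own z axis and vertical below 0.1 rad and horizontal distance between tape_roll_center and tile_large_round below 0.012 m and z of tape_roll_center in the frame of tile_large_round between 0.0085 and 0.0165 m and horizontal distance between carton_center and tile_square below 0.012 m and z of carton_center in the frame of tile_square between 0.0265 and 0.0345 m and horizontal distance between tip_box_center and tile_oblong below 0.012 m and z of tip_box_center in the frame of tile_oblong between 0.018 and 0.026 m and angle between the x axis of tip_box_center and the x axis of tile_oblong, either way round below 0.2 rad and (angle between the x axis of carton_center and the x axis of tile_square, either way round below 0.2 rad or angle between the x axis of carton_center and the y axis of tile_square, either way round below 0.2 rad)); the robot touches nothing.
It fails at once if one of the four supplies is tipped over (angle between any of can_center, tape_roll_center, carton_center, tip_box_center's own z axis and vertical above 0.7 rad).
It fails at once if a bystanding object is moved more than 20 mm (distance of any of flat_carton_center, small_bottle_center, timer_center from where it was at the start of the episode above 0.02 m).
It also fails if it takes over 138 s, if anything falls off the work surface, if the arm or the gripper's body presses on something with over 40 N, if the wrist force passes 120 N, or if a joint passes its speed limit or range.

## Robot

A 6-joint arm with a two-finger parallel gripper is mounted at the origin on a cart in front of the work surface, level with it; the furniture and walls round the work are solid. World frame = base frame: x ahead of the robot, y to its left, z up, the work surface at z = 0. Lengths are in m, angles in rad, forces in N, time in s.
With the tool pointing down it reaches from about 0.4 to 0.825 m from the base axis. Payload 7 kg.
Tool frame: the origin (TCP) lies midway between the tips of the shut fingers; the grasp point (between the pads) lies 19 mm behind it (env.grasp_offset is the distance from the TCP to the grasp point, in m); z points along the fingers, y is the line along which they close (so a half turn about z gives the same grasp; the last joint's range is limited). The gripper opens to 88 mm and grips with 3 to 60 N. Pads are 19 mm wide; open, the fingers measure 130 mm over their backs; the gripper's body (78 mm by 193 mm) begins 47 mm behind the grasp point.
Start: joints at [1.488, 0.359, 0.012, 0, -1.224, -0.288], TCP at [0.245, 0.629, 0.227] pointing down, gripper open.
Joint ranges: [-3.07, 3.07], [-1.43, 2.12], [-1.02, 1.25], [-3.03, 1.67], [-3.05, -0], [-3.03, 3.03]. Speed limits (rad/s): [2.39, 2.39, 3.01, 3.14, 3.14, 3.14].

## Interface

Orientations are given as a 3x3 rotation matrix whose columns are the frame's x, y, z axes.
In Python, from rig import env gives the robot as it stands.
- The arm moves only by the tool drive_tool, never from a script. Its argument "commands" is a list of rows, each a list of 7 numbers: the shift along the tool's x, y, z in units of 0.03 m (1.0 is 0.03 m), then the turn, a rotation vector about the tool's x, y, z in units of 180 degrees (1.0 is 180 degrees), then the closure, from -1 (fully open) to 1 (shut). In form: [[dx, dy, dz, ax, ay, az, gripper], ...]. A call has 1 to 20 rows; each row shifts and turns the commanded pose from where the row before left it, along the tool's axes as they then stand; what a row does not reach is not made up. A row lasts 1/12 s, in which the tool goes at most 41.7 mm and 7.16 degrees, less where a joint would pass 70% of its speed; a pose out of reach is approached as far as the arm can. A call with a number of a shift or a turn outside -1 to 1 is refused whole. A call with a gripper value outside its range is refused whole. The fingers move at their own pace and stop on an object; "grip_force" is the grip in N (left out, the last holds). Time passes only in rows, so rows that do not move let the fingers close. It gives the time, the measured TCP pose, the force, the opening and the grip force at its end, in the units of the state.
- env.sense(): the state, without advancing time (a new reading comes with each control period).
- env.get_image(name): name is "scene" or "top"; returns the picture (384x512x3 uint8, red, green, blue); there is no depth.
- env.camera_model(name): a dict with "K" (3x3 intrinsics, pixels), "k1" (the pictures are not rectified: a ray, as slopes to the right and down, at radius r is drawn at 1 + k1 r^2 times it, then the intrinsics apply), "R" (3x3) and "t" (3): a world point X has camera coordinates R X + t. Camera axes: x right, y down, z forward; pixel columns grow to the right and rows downward; lengths in m; the calibration is good to about 2 mm. A picture is of the moment at which its call begins. camera_model takes no time and is no camera call.
- env.close_job(): hands the job in; it is judged then, once.
The state is a dict: "time": time; "joints": joint angles; "joint_vel": joint speeds; "joint_torque": joint torques, N m; "position": TCP position; "tcp_rot": TCP orientation; "wrist_force": force on the tool from outside, world axes, zero at the start; "moment": the same for the moment, N m; "grip_width": finger opening in m; "grip_force": force on a finger pad.
Only numpy, scipy, OpenCV 4.12 (cv2) and the standard library are available. Lean on these libraries where they do the work, as an engineer would, in place of code of your own. Each camera call takes 0.05 s, during which the arm holds its last target. There are 200 camera calls.

## Working session

There is one attempt and no reset: what is moved stays moved. The work goes in short steps, Python scripts to look and compute and a tool call to move; the robot and the scene stay as the last step left them, time stands still between calls to the robot, and variables do not carry over. Pictures are saved under pics/ and viewed, at most 14 in all, crops included, and the job is handed in when it is done.

Besides the shell and the picture viewer there is one more tool, called after "Emit:" as name(argument=value, ...) on one line, values as JSON. drive_tool: Moves the arm, as the interface text tells. Shifts and turns lie within -1 to 1; 1 stands for 0.03 m of shift or 180 degrees of turn. Its arguments: {"type":"object","properties":{"commands":{"type":"array","items":{"type":"array","items":{"type":"number","minimum":-1,"maximum":1}}},"grip_force":{"type":"number"}},"required":["commands"]}

```bash
mkdir -p pics; ls; python3 - <<'E'
from rig import env
import cv2,json
for n in("scene","top"):
    cv2.imwrite(f"pics/{n}0.png",cv2.cvtColor(env.get_image(n),cv2.COLOR_RGB2BGR))
    print(n,env.camera_model(n))
s=env.sense();print(s)
E
```

```text
pics
scene {'K': array([[353.71218536,   0.        , 258.15632013],
       [  0.        , 353.71218536, 184.8946637 ],
       [  0.        ,   0.        ,   1.        ]]), 'k1': -0.11038968980197976, 'R': array([[ 0.62590351, -0.77989897, -0.00154582],
       [-0.54351921, -0.43477509, -0.71802332],
       [ 0.55931357,  0.4502535 , -0.69601733]]), 't': array([-0.30298766,  0.37946922,  0.79714001])}
top {'K': array([[362.81787337,   0.        , 256.71796182],
       [  0.        , 362.81787337, 191.90514049],
       [  0.        ,   0.        ,   1.        ]]), 'k1': -0.05291295853983297, 'R': array([[ 0.00436788, -0.999935  , -0.0105314 ],
       [-0.98781624, -0.00267613, -0.15560177],
       [ 0.15556348,  0.01108273, -0.98776373]]), 't': array([0.052283  , 0.58105142, 1.00309963])}
{'time': 0.1, 'joints': array([ 1.48809036e+00,  3.59291145e-01,  1.11546558e-02, -2.79900242e-04,
       -1.22411098e+00, -2.88113522e-01]), 'joint_vel': array([ 0.00137681, -0.00099875,  0.00176718, -0.00036048,  0.00077387,
        0.00150345]), 'joint_torque': array([-1.35535091e-03, -5.84164846e+01,  2.93754673e+01,  7.01555371e+00,
        1.01751310e-02, -4.63480603e-05]), 'position': array([0.2444744 , 0.62870337, 0.22573896]), 'tcp_rot': array([[ 9.31996185e-01, -3.62467881e-01, -3.82227444e-04],
       [-3.62468047e-01, -9.31995110e-01, -1.42441772e-03],
       [ 1.60071564e-04,  1.46609712e-03, -9.99998912e-01]]), 'wrist_force': array([ 0.62356139, -0.67577204, -0.28771538]), 'moment': array([-0.05422332,  0.06017791,  0.02958789]), 'grip_force': 0.0, 'grip_width': 0.08774896648260325}
```

View pics/top0.png

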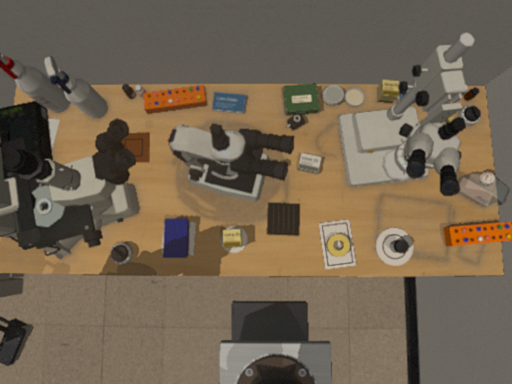

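View pics/scene0.png

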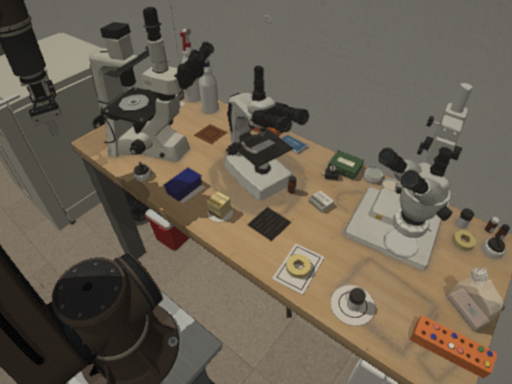

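Top view: up is +x and left is +y. The tip box (178,238) is on the square tile, the carton (233,238) on the small round tile, the tape (338,244) on the oblong tile and the can (395,246) on the large round tile. The mat (283,219) is empty.

Possible mix-ups:
- **Square tile:** a brown look-alike at (135,147).
- **Carton:** a yellow box at (390,90).
- **Tip box:** a blue box at (230,102).
- **Tape:** another roll in the scene view at (464,239).
- **Can:** round items at (121,252) and (488,178), and discs at (333,94) and (355,97).

I choose the ones on the white tiles and will check them in one close crop.

```bash
cat > h.py <<'E'
import cv2,numpy as np
from rig import env
def p2w(px,z,name="top"):
    """pixels -> world points at height z"""
    c=env.camera_model(name)
    u=cv2.undistortPoints(np.float64(px).reshape(-1,1,2),c["K"],np.array([c["k1"],0,0,0]))[:,0]
    d=np.c_[u,np.ones(len(u))]@c["R"]; o=-c["R"].T@c["t"]
    return o+d*((z-o[2])/d[:,2])[:,None]
def w2p(X,name="top"):
    c=env.camera_model(name)
    return cv2.projectPoints(np.float64(X).reshape(-1,1,3),cv2.Rodrigues(c["R"])[0],c["t"],c["K"],np.array([c["k1"],0,0,0]))[0][:,0]
def snap(tag,name="top"):
    im=cv2.cvtColor(env.get_image(name),cv2.COLOR_RGB2BGR); cv2.imwrite(f"pics/{tag}.png",im); return im
def crop(im,x,y,w,h,s): return cv2.resize(im[y:y+h,x:x+w],None,fx=s,fy=s,interpolation=cv2.INTER_CUBIC)
E
python3 - <<'E'
from h import *
im=cv2.imread("pics/top0.png")
cv2.imwrite("pics/c1.png",np.vstack([crop(im,100,203,200,75,4),crop(im,240,203,200,75,4)]))
# white-tile components, bright & unsaturated
hsv=cv2.cvtColor(im,cv2.COLOR_BGR2HSV)
m=((hsv[...,1]<45)&(hsv[...,2]>120)).astype(np.uint8)*255; m[:200]=0; m[275:]=0
n,l,s,c=cv2.connectedComponentsWithStats(m)
for i in range(1,n):
    if s[i,4]>60: print(i,s[i],c[i].round(1))
E
```

```text
1 [  0 200  18  13 103] [  9.9 206.4]
2 [ 34 200  30  27 534] [ 47.4 212.7]
4 [113 200  15  14 166] [119.4 205.6]
9 [319 220  37  49 868] [336.1 243.9]
12 [376 228  37  37 765] [391.6 247. ]
```

View pics/c1.png

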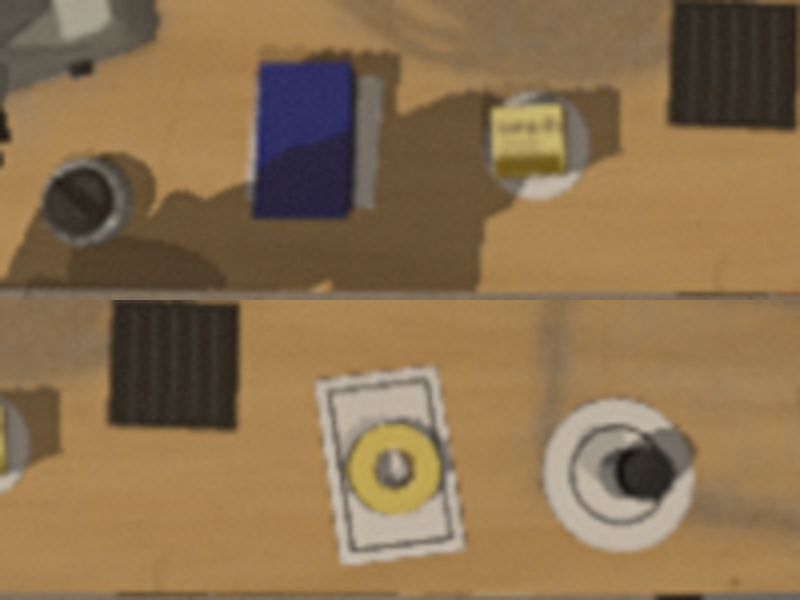

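```bash
cat > fit.py <<'E'
from h import *
from scipy.optimize import differential_evolution as DE
def rect(a,b):
    t=np.linspace(-1,1,40)
    return np.r_[np.c_[t*a/2,0*t+b/2],np.c_[t*a/2,0*t-b/2],np.c_[0*t+a/2,t*b/2],np.c_[0*t-a/2,t*b/2]]
def circ(d):
    t=np.linspace(0,2*np.pi,120,endpoint=False); return d/2*np.c_[np.cos(t),np.sin(t)]
def grad(im):
    L=cv2.GaussianBlur(im,(0,0),.8).astype(np.float32)
    g=sum(np.hypot(cv2.Sobel(L[...,k],-1,1,0),cv2.Sobel(L[...,k],-1,0,1)) for k in range(3))
    return np.minimum(g,400)
def fit(ims,outs,x0,yaw0=None,r=.015,ry=.15):
    """outs: list of (outline,z); maximises the edge strength along the outlines in the pictures"""
    G={n:grad(i) for n,i in ims.items()}
    def f(p):
        a=p[2] if len(p)>2 else 0; R=np.array([[np.cos(a),-np.sin(a)],[np.sin(a),np.cos(a)]]); s=0
        for o,z in outs:
            q=o@R.T+p[:2]
            for n,g in G.items():
                uv=w2p(np.c_[q,np.full(len(q),z)],n).astype(np.float32)
                s-=cv2.remap(g,uv[:,:1].copy(),uv[:,1:].copy(),cv2.INTER_LINEAR).mean()
        return s
    b=[(x0[0]-r,x0[0]+r),(x0[1]-r,x0[1]+r)]+([] if yaw0 is None else [(yaw0-ry,yaw0+ry)])
    o=DE(f,b,seed=1,maxiter=60,popsize=12); return o.x.round(4),round(o.fun)
E
cat > m1.py <<'E'
from fit import *
T=cv2.imread("pics/top0.png");S=cv2.imread("pics/scene0.png")
def c(X,Y,x0,z): return p2w(np.array([[(X+.5)/4-.5+x0,(Y+.5)/4-.5+203]]),z)[0,:2]
jobs=dict(large=([(circ(.112),.003),(circ(.07),.003)],c(619,175,240,.003),None),
 oblong=([(rect(.092,.136),.003),(rect(.073,.117),.003)],c(390,164,240,.003),'o'),
 square=([(rect(.096,.096),.003)],c(316,142,100,.003),'q'),
 small=([(circ(.08),.003)],c(537,145,100,.003),None),
 mat=([(rect(.096,.096),.003)],c(173,65,240,.003),0),
 tip=([(rect(.068,.112),.041)],c(303,140,100,.041),'t'),
 carton=([(rect(.05,.05),.058)],c(528,135,100,.058),0),
 tape=([(circ(.066),.022)],c(394,168,240,.022),None),
 can=([(circ(.034),.057)],c(642,172,240,.057),None))
for k,(o,x,y) in jobs.items():
    if y in('o','t','q'):
        pts={'o':((437,66),(466,248)),'t':((259,63),(251,216)),'q':((383,76),(374,208))}[y]
        X0=240 if y=='o' else 100; d=c(*pts[0],X0,.003)-c(*pts[1],X0,.003); y=np.arctan2(d[1],d[0])-np.pi/2
    for n in({'top':T},{'scene':S},{'top':T,'scene':S}): print(k,list(n),np.round(x,3),y if y is None else round(y,2),fit(n,o,x,y))
E
python3 m1.py
```

```text
large ['top'] [ 0.426 -0.353] None (array([ 0.4292, -0.353 ]), -642)
large ['scene'] [ 0.426 -0.353] None (array([ 0.4233, -0.3505]), -577)
large ['top', 'scene'] [ 0.426 -0.353] None (array([ 0.4238, -0.3512]), -1189)
oblong ['top'] [ 0.434 -0.183] -1.44 (array([ 0.4311, -0.1807, -1.4388]), -604)Traceback (most recent call last):
  File "m1.py", line 17, in <module>
    for n in({'top':T},{'scene':S},{'top':T,'scene':S}): print(k,list(n),np.round(x,3),y if y is None else round(y,2),fit(n,o,x,y))
                                                                                                                      ~~~^^^^^^^^^
  File "fit.py", line 24, in fit
    o=DE(f,b,seed=1,maxiter=60,popsize=12); return o.x.round(4),round(o.fun)
    return fun(*args, **kwargs)
    ret = solver.solve()
    next(self)
    ~~~~^^^^^^
    energy = self.func(parameters)
    return self.f(x, *self.args)
           ~~~~~~^^^^^^^^^^^^^^^
  File "fit.py", line 20, in f
    uv=w2p(np.c_[q,np.full(len(q),z)],n).astype(np.float32)
       ~~~^^^^^^^^^^^^^^^^^^^^^^^^^^^^^^
  File "h.py", line 10, in w2p
    c=env.camera_model(name)
ValueError: time passes only in moves, steps and waits
```

```bash
python3 - <<'E'
s=open('h.py').read().replace('env.camera_model(name)','CM[name]').replace('def p2w','CM={n:env.camera_model(n) for n in ("top","scene")}\ndef p2w')
open('h.py','w').write(s)
E
python3 m1.py
```

```text
large ['top'] [ 0.426 -0.353] None (array([ 0.4292, -0.353 ]), -642)
large ['scene'] [ 0.426 -0.353] None (array([ 0.4233, -0.3505]), -577)
large ['top', 'scene'] [ 0.426 -0.353] None (array([ 0.4238, -0.3512]), -1189)
oblong ['top'] [ 0.434 -0.183] -1.44 (array([ 0.4311, -0.1807, -1.4388]), -604)
oblong ['scene'] [ 0.434 -0.183] -1.44 (array([ 0.4286, -0.1821, -1.4429]), -509)
oblong ['top', 'scene'] [ 0.434 -0.183] -1.44 (array([ 0.431 , -0.1816, -1.4446]), -1079)
square ['top'] [0.448 0.286] -1.61 (array([ 0.4631,  0.2853, -1.5218]), -244)
square ['scene'] [0.448 0.286] -1.61 (array([ 0.4436,  0.3009, -1.5927]), -270)
square ['top', 'scene'] [0.448 0.286] -1.61 (array([ 0.4414,  0.3009, -1.563 ]), -439)
small ['top'] [0.447 0.122] None (array([0.4474, 0.1214]), -259)
small ['scene'] [0.447 0.122] None (array([0.4454, 0.1195]), -229)
small ['top', 'scene'] [0.447 0.122] None (array([0.4468, 0.121 ]), -484)
mat ['top'] [ 0.507 -0.023] 0 (array([ 0.5071, -0.0238, -0.0501]), -398)
mat ['scene'] [ 0.507 -0.023] 0 (array([ 0.5042, -0.026 , -0.0335]), -398)
mat ['top', 'scene'] [ 0.507 -
[... 238 characters left out ...]
 -1.58 (array([ 0.4486,  0.2851, -1.5693]), -587)
carton ['top'] [0.452 0.124] 0 (array([0.4482, 0.1255, 0.0232]), -343)
carton ['scene'] [0.452 0.124] 0 (array([0.4464, 0.1232, 0.1273]), -266)
carton ['top', 'scene'] [0.452 0.124] 0 (array([0.4472, 0.1241, 0.1119]), -600)
tape ['top'] [ 0.431 -0.182] None (array([ 0.4288, -0.1816]), -320)
tape ['scene'] [ 0.431 -0.182] None (array([ 0.4282, -0.1837]), -291)
tape ['top', 'scene'] [ 0.431 -0.182] None (array([ 0.4286, -0.1821]), -605)
can ['top'] [ 0.427 -0.349] None (array([ 0.4274, -0.3497]), -322)
can ['scene'] [ 0.427 -0.349] None (array([ 0.423 , -0.3541]), -302)
can ['top', 'scene'] [ 0.427 -0.349] None (array([ 0.4262, -0.3553]), -600)
```

Emit:
drive_tool(commands=[[0, 0, 0, 0, 0, -0.0295, -1], [0, 0, 0, 0, 0, -0.0295, -1], [0, 0, 0, 0, 0, -0.0295, -1], [0, 0, 0, 0, 0, -0.0295, -1], [0.32, 0.7, 0, 0, 0, 0, -1], [0.32, 0.7, 0, 0, 0, 0, -1], [0.32, 0.7, 0, 0, 0, 0, -1], [0.32, 0.7, 0, 0, 0, 0, -1], [0.32, 0.7, 0, 0, 0, 0, -1], [0.32, 0.7, 0, 0, 0, 0, -1], [0.32, 0.7, 0, 0, 0, 0, -1], [0.32, 0.7, 0, 0, 0, 0, -1], [0.32, 0.7, 0, 0, 0, 0, -1], [0.32, 0.7, 0, 0, 0, 0, -1], [0.32, 0.7, 0, 0, 0, 0, -1], [0.32, 0.7, 0, 0, 0, 0, -1], [0.32, 0.7, 0, 0, 0, 0, -1], [0.32, 0.7, 0, 0, 0, 0, -1], [0.32, 0.7, 0, 0, 0, 0, -1], [0.32, 0.7, 0, 0, 0, 0, -1]], grip_force=12)

```text
time: 1.77
position: [0.3983, 0.2918, 0.2263]
tcp_rot: [[1.0, -0.0, -0.0], [-0.0, -1.0, -0.0], [-0.0, 0.0, -1.0]]
wrist_force: [0.9, 0.6, 0.6]
grip_width: 0.0877
grip_force: 0.0
```

Emit:
drive_tool(commands=[[0.046, 1, 0, 0, 0, 0, -1], [0.046, 1, 0, 0, 0, 0, -1], [0.046, 1, 0.1, 0, 0, 0, -1], [0.046, 1, 0.2, 0, 0, 0, -1], [0.046, 1, 0.2, 0, 0, 0, -1], [0.046, 1, 0.2, 0, 0, 0, -1], [0.046, 1, 0.2, 0, 0, 0, -1], [0.046, 1, 0.2, 0, 0, 0, -1], [0.046, 1, 0.2, 0, 0, 0, -1], [0.046, 1, 0.2, 0, 0, 0, -1], [0.046, 1, 0.2, 0, 0, 0, -1], [0.046, 1, 0.2, 0, 0, 0, -1], [0.046, 1, 0.2, 0, 0, 0, -1], [0.046, 1, 0.2, 0, 0, 0, -1], [0.046, 1, 0.2, 0, 0, 0, -1], [0.046, 1, 0.2, 0, 0, 0, -1], [0.046, 1, 0.2, 0, 0, 0, -1], [0.046, 1, 0.2, 0, 0, 0, -1], [0.046, 1, 0, 0, 0, 0, -1], [0.046, 1, 0, 0, 0, 0, -1]])

```text
time: 3.43
position: [0.425, -0.3084, 0.1328]
tcp_rot: [[1.0, -0.0, -0.001], [-0.0, -1.0, 0.0], [-0.001, -0.0, -1.0]]
wrist_force: [0.4, 1.6, -0.2]
grip_width: 0.0875
grip_force: 0.0
```

Emit:
drive_tool(commands=[[0, 0.485, 0, 0, 0, 0, -1], [0, 0.485, 0, 0, 0, 0, -1], [0.03, 0.485, 0, 0, 0, 0, -1], [0, 0, 0.4, 0, 0, 0, -1], [0, 0, 0.4, 0, 0, 0, -1], [0, 0, 0.4, 0, 0, 0, -1], [0, 0, 0.4, 0, 0, 0, -1], [0, 0, 0.4, 0, 0, 0, -1], [0, 0, 0.4, 0, 0, 0, -1], [0, 0, 0.4, 0, 0, 0, -1], [0, 0, 0.4, 0, 0, 0, -1], [0, 0, 0.17, 0, 0, 0, -1], [0, 0, 0.17, 0, 0, 0, -1], [0, 0, 0.17, 0, 0, 0, -1], [0, 0, 0.17, 0, 0, 0, -1], [0, 0, 0, 0, 0, 0, -1]])

```text
time: 4.77
position: [0.4262, -0.3504, 0.0165]
tcp_rot: [[1.0, -0.0, -0.001], [-0.0, -1.0, 0.0], [-0.001, -0.0, -1.0]]
wrist_force: [-0.3, -0.5, -0.8]
grip_width: 0.0877
grip_force: 0.0
```

Emit:
drive_tool(commands=[[0, 0, 0, 0, 0, 0, 1], [0, 0, 0, 0, 0, 0, 1], [0, 0, 0, 0, 0, 0, 1], [0, 0, 0, 0, 0, 0, 1], [0, 0, 0, 0, 0, 0, 1], [0, 0, 0, 0, 0, 0, 1], [0, 0, 0, 0, 0, 0, 1], [0, 0, 0, 0, 0, 0, 1], [0, 0, 0, 0, 0, 0, 1], [0, 0, 0, 0, 0, 0, 1]])

```text
time: 5.6
position: [0.4268, -0.3507, 0.0173]
tcp_rot: [[1.0, 0.0, 0.0], [0.0, -1.0, -0.0], [0.0, 0.0, -1.0]]
wrist_force: [-0.3, -1.3, 1.3]
grip_width: 0.038
grip_force: 12.0
```

Emit:
drive_tool(commands=[[0, 0, -0.4, 0, 0, 0, 1], [0, 0, -0.4, 0, 0, 0, 1], [0, 0, -0.4, 0, 0, 0, 1], [0, 0, -0.4, 0, 0, 0, 1], [0, 0, -0.4, 0, 0, 0, 1], [0.1, -0.4, 0, 0, 0, 0, 1], [0.2, -0.8, 0, 0, 0, 0, 1], [0.2, -0.85, 0, 0, 0, 0, 1], [0.2, -0.85, 0, 0, 0, 0, 1], [0.2, -0.85, 0, 0, 0, 0, 1], [0.2, -0.85, 0, 0, 0, 0, 1], [0.2, -0.85, 0, 0, 0, 0, 1], [0.2, -0.85, 0, 0, 0, 0, 1], [0.2, -0.85, 0, 0, 0, 0, 1], [0.2, -0.85, 0, 0, 0, 0, 1], [0.2, -0.85, 0, 0, 0, 0, 1], [0.2, -0.85, 0, 0, 0, 0, 1], [0.2, -0.82, 0, 0, 0, 0, 1], [0.1, -0.4, 0, 0, 0, 0, 1], [0, 0, 0, 0, 0, 0, 1]], grip_force=20)

```text
time: 7.27
position: [0.5049, -0.0206, 0.0767]
tcp_rot: [[1.0, 0.003, -0.0], [0.003, -1.0, 0.0], [-0.0, -0.0, -1.0]]
wrist_force: [-0.0, -0.3, -0.5]
grip_width: 0.0379
grip_force: 20.0
```

Emit:
drive_tool(commands=[[0, 0, 0.4, 0, 0, 0, 1], [0, 0, 0.4, 0, 0, 0, 1], [0, 0, 0.4, 0, 0, 0, 1], [0, 0, 0.4, 0, 0, 0, 1], [0, 0, 0.13, 0, 0, 0, 1], [0, 0, 0.13, 0, 0, 0, 1], [0, 0, 0.12, 0, 0, 0, 1], [0, 0, 0, 0, 0, 0, 1], [0, 0, 0, 0, 0, 0, 1]])

```text
time: 8.02
position: [0.5048, -0.0231, 0.018]
tcp_rot: [[1.0, -0.0, 0.0], [-0.0, -1.0, 0.0], [0.0, -0.0, -1.0]]
wrist_force: [0.4, -0.3, -0.2]
grip_width: 0.038
grip_force: 20.0
```

Emit:
drive_tool(commands=[[0, 0, 0.03, 0, 0, 0, 1], [0, 0, 0, 0, 0, 0, -1], [0, 0, 0, 0, 0, 0, -1], [0, 0, 0, 0, 0, 0, -1], [0, 0, 0, 0, 0, 0, -1], [0, 0, 0, 0, 0, 0, -1], [0, 0, 0, 0, 0, 0, -1], [0, 0, 0, 0, 0, 0, -1], [0, 0, -0.2, 0, 0, 0, -1], [0, 0, -0.4, 0, 0, 0, -1], [0, 0, -0.4, 0, 0, 0, -1], [0, 0, -0.4, 0, 0, 0, -1], [0, 0, -0.4, 0, 0, 0, -1], [0, 0, -0.4, 0, 0, 0, -1], [0, 0, -0.2, 0, 0, 0, -1], [0, 0, 0, 0, 0, 0, -1]])

```text
time: 9.35
position: [0.5056, -0.0227, 0.0905]
tcp_rot: [[1.0, 0.0, 0.003], [0.0, -1.0, 0.001], [0.003, -0.001, -1.0]]
wrist_force: [0.1, -0.6, 0.4]
grip_width: 0.0878
grip_force: 0.0
```

```bash
python3 - <<'E'
from fit import *
T=snap("t1");S=snap("s1","scene")
cv2.imwrite("pics/c2.png",np.vstack([crop(T,230,178,200,90,4)[:,:800],crop(S,230,230,267,80,3)[:240,:800]]))
for n in({'top':T},{'scene':S},{'top':T,'scene':S}): 
    print(list(n),'large',fit(n,[(circ(.112),.003),(circ(.07),.003)],(.426,-.352)),'tape',fit(n,[(circ(.066),.022)],(.429,-.182)))
E
```

```text
['top'] large (array([ 0.4238, -0.3503]), -478) tape (array([ 0.4288, -0.1817]), -353)
['scene'] large (array([ 0.4207, -0.3535]), -417) tape (array([ 0.4281, -0.1836]), -302)
['top', 'scene'] large (array([ 0.4229, -0.3504]), -879) tape (array([ 0.4286, -0.1821]), -650)
```

View pics/c2.png

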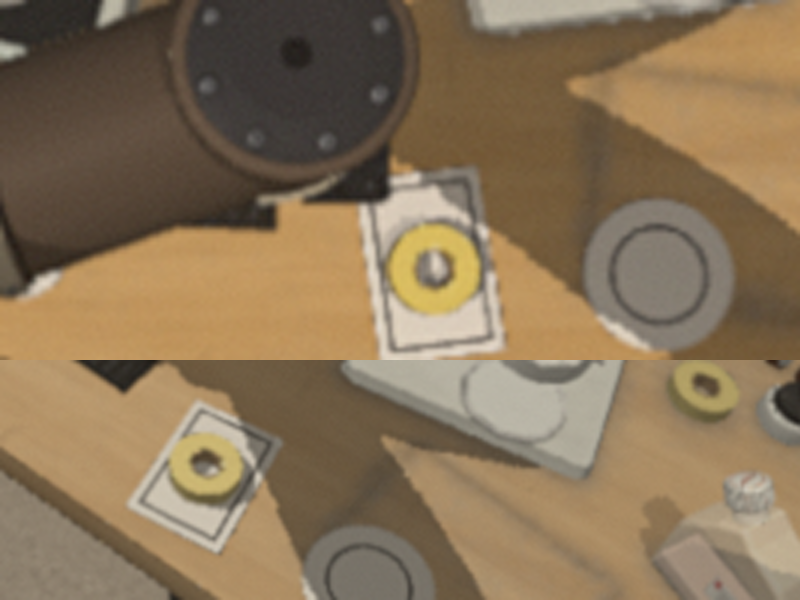

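Top half (top camera): the tape is centred near (338,244) and the bare large tile's circle near (394,246). Lower half: the scene camera agrees, and the look-alike roll at the right stays unused.

Emit:
drive_tool(commands=[[-0.255, 0.53, 0, 0, 0, 0, -1], [-0.255, 0.53, 0, 0, 0, 0, -1], [-0.255, 0.53, 0, 0, 0, 0, -1], [-0.255, 0.53, 0, 0, 0, 0, -1], [-0.255, 0.53, 0, 0, 0, 0, -1], [-0.255, 0.53, 0, 0, 0, 0, -1], [-0.255, 0.53, 0, 0, 0, 0, -1], [-0.255, 0.53, 0, 0, 0, 0, -1], [-0.255, 0.53, 0, 0, 0, 0, -1], [-0.255, 0.53, 0, 0, 0, 0, -1], [0, 0, 0.4, 0, 0, 0, -1], [0, 0, 0.4, 0, 0, 0, -1], [0, 0, 0.4, 0, 0, 0, -1], [0, 0, 0.4, 0, 0, 0, -1], [0, 0, 0.4, 0, 0, 0, -1], [0, 0, 0, 0, 0, 0, -1]])

```text
time: 10.78
position: [0.426, -0.1819, 0.0262]
tcp_rot: [[1.0, -0.001, -0.005], [-0.001, -1.0, 0.0], [-0.005, -0.0, -1.0]]
wrist_force: [-0.8, -0.5, -0.6]
grip_width: 0.0878
grip_force: 0.0
```

Emit:
drive_tool(commands=[[0, 0, 0, 0, 0, 0, -1], [0, 0, 0, 0, 0, 0, -1], [0, 0, 0.2, 0, 0, 0, -1], [0, 0, 0.2, 0, 0, 0, -1], [0, 0, 0.1, 0, 0, 0, -1], [0, 0, 0, 0, 0, 0, -1], [0, 0, 0, 0, 0, 0, -1]])

```text
time: 11.37
position: [0.4279, -0.182, 0.0137]
tcp_rot: [[1.0, -0.0, -0.001], [-0.0, -1.0, -0.0], [-0.001, 0.0, -1.0]]
wrist_force: [0.1, 0.1, 0.3]
grip_width: 0.0876
grip_force: 0.0
```

Emit:
drive_tool(commands=[[0.03, 0, 0.1, 0, 0, 0, -1], [0, 0, 0.09, 0, 0, 0, -1], [0, 0, 0, 0, 0, 0, -1], [0, 0, 0, 0, 0, 0, 1], [0, 0, 0, 0, 0, 0, 1], [0, 0, 0, 0, 0, 0, 1], [0, 0, 0, 0, 0, 0, 1], [0, 0, 0, 0, 0, 0, 1], [0, 0, 0, 0, 0, 0, 1], [0, 0, 0, 0, 0, 0, 1], [0, 0, 0, 0, 0, 0, 1]])

```text
time: 12.28
position: [0.4291, -0.182, 0.0082]
tcp_rot: [[1.0, -0.0, 0.0], [-0.0, -1.0, -0.0], [0.0, 0.0, -1.0]]
wrist_force: [-1.8, 1.0, 2.1]
grip_width: 0.0642
grip_force: 19.8
```

Emit:
drive_tool(commands=[[0, 0, -0.2, 0, 0, 0, 1], [0, 0, -0.3, 0, 0, 0, 1], [0, 0, -0.3, 0, 0, 0, 1], [0, 0, -0.2, 0, 0, 0, 1], [-0.02, 0.4, 0, 0, 0, 0, 1], [-0.02, 0.6, 0, 0, 0, 0, 1], [-0.02, 0.7, 0, 0, 0, 0, 1], [-0.02, 0.7, 0, 0, 0, 0, 1], [-0.02, 0.7, 0, 0, 0, 0, 1], [-0.02, 0.7, 0, 0, 0, 0, 1], [-0.02, 0.7, 0, 0, 0, 0, 1], [0, 0.6, 0, 0, 0, 0, 1], [0, 0.4, 0, 0, 0, 0, 1], [0, 0.17, 0, 0, 0, 0, 1], [0, 0, 0.3, 0, 0, 0, 1], [0, 0, 0.3, 0, 0, 0, 1], [0, 0, 0.2, 0, 0, 0, 1], [0, 0, 0.1, 0, 0, 0, 1], [0, 0, 0, 0, 0, 0, 1], [0, 0, 0, 0, 0, 0, 1]])

```text
time: 13.95
position: [0.4248, -0.3515, 0.0108]
tcp_rot: [[1.0, 0.001, -0.001], [0.001, -1.0, 0.0], [-0.001, -0.0, -1.0]]
wrist_force: [-0.2, -0.3, -0.4]
grip_width: 0.0639
grip_force: 19.8
```

Emit:
drive_tool(commands=[[0, 0, 0.045, 0, 0, 0, 1], [0, 0, 0.03, 0, 0, 0, 1], [0, 0, 0, 0, 0, 0, 1], [0, 0, 0, 0, 0, 0, -1], [0, 0, 0, 0, 0, 0, -1], [0, 0, 0, 0, 0, 0, -1], [0, 0, 0, 0, 0, 0, -1], [0, 0, 0, 0, 0, 0, -1], [0, 0, 0, 0, 0, 0, -1], [0, 0, -0.3, 0, 0, 0, -1], [0, 0, -0.5, 0, 0, 0, -1], [0, 0, -0.5, 0, 0, 0, -1], [0, 0, -0.5, 0, 0, 0, -1], [0, 0, -0.5, 0, 0, 0, -1], [0, 0, -0.5, 0, 0, 0, -1], [0, 0, -0.2, 0, 0, 0, -1], [0, 0, 0, 0, 0, 0, -1]])

```text
time: 15.37
position: [0.4259, -0.3525, 0.101]
tcp_rot: [[1.0, 0.0, 0.003], [0.0, -1.0, -0.001], [0.003, 0.001, -1.0]]
wrist_force: [-0.3, 0.3, 0.3]
grip_width: 0.087
grip_force: 0.0
```

```bash
python3 - <<'E'
from fit import *
T=snap("t2");S=snap("s2","scene")
cv2.imwrite("pics/c3.png",np.vstack([crop(T,110,203,200,75,4),crop(T,260,203,200,75,4)]))
for n in({'top':T},{'scene':S},{'top':T,'scene':S}): 
    print(list(n),'oblong',fit(n,[(rect(.092,.136),.003),(rect(.073,.117),.003)],(.431,-.182),-1.44),'tip',fit(n,[(rect(.068,.112),.041)],(.447,.286),-1.57))
E
```

```text
['top'] oblong (array([ 0.4311, -0.1801, -1.4489]), -591) tip (array([ 0.4493,  0.2847, -1.5524]), -353)
['scene'] oblong (array([ 0.4284, -0.1817, -1.4434]), -597) tip (array([ 0.4454,  0.2873, -1.6008]), -315)
['top', 'scene'] oblong (array([ 0.4305, -0.1807, -1.4432]), -1150) tip (array([ 0.4485,  0.2849, -1.5487]), -651)
```

View pics/c3.png

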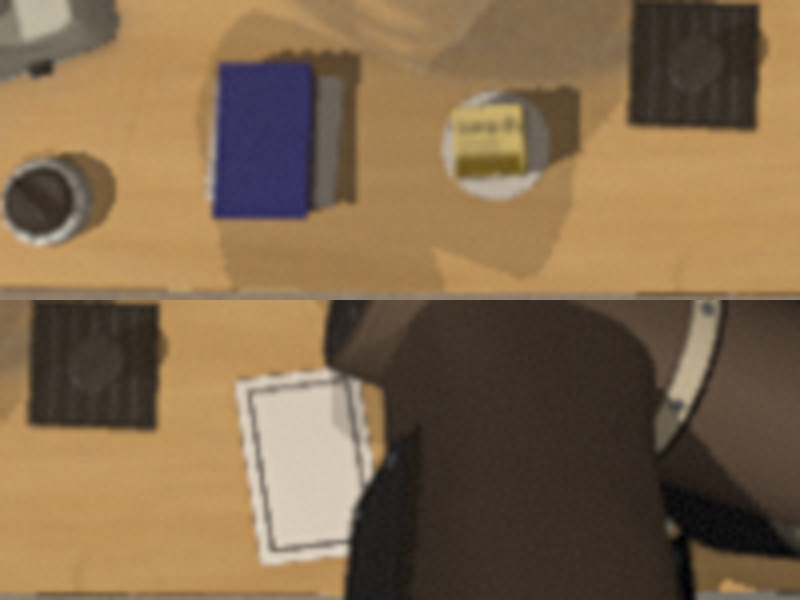

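Emit:
drive_tool(commands=[[0.036, -0.6, 0, 0, 0, 0, -1], [0.036, -1, 0, 0, 0, 0, -1], [0.036, -1, 0, 0, 0, 0, -1], [0.036, -1, 0, 0, 0, 0, -1], [0.036, -1, 0, 0, 0, 0, -1], [0.036, -1, 0, 0, 0, 0, -1], [0.036, -1, 0, 0, 0, 0, -1], [0.036, -1, 0, 0, 0, 0, -1], [0.036, -1, 0, 0, 0, 0, -1], [0.036, -1, 0, 0, 0, 0, -1], [0.036, -1, 0, 0, 0, 0, -1], [0.036, -1, 0, 0, 0, 0, -1], [0.036, -1, 0, 0, 0, 0, -1], [0.036, -1, 0, 0, 0, 0, -1], [0.036, -1, 0, 0, 0, 0, -1], [0.036, -1, 0, 0, 0, 0, -1], [0.036, -1, 0, 0, 0, 0, -1], [0.036, -1, 0, 0, 0, 0, -1], [0.036, -1, 0, 0, 0, 0, -1], [0.036, -1, 0, 0, 0, 0, -1]])

```text
time: 17.13
position: [0.4457, 0.2369, 0.0978]
tcp_rot: [[1.0, 0.0, -0.001], [0.0, -1.0, -0.001], [-0.001, 0.001, -1.0]]
wrist_force: [-0.1, 0.5, 0.8]
grip_width: 0.0876
grip_force: 0.0
```

Emit:
drive_tool(commands=[[0, -0.8, 0, 0, 0, 0, -1], [0, -0.5, 0, 0, 0, 0, -1], [0, -0.3, 0, 0, 0, 0, -1], [0, 0, 0, 0, 0, 0, -1], [0, 0, 0, 0, 0, 0, -1], [0, 0, 0, 0, 0, 0, -1]])

```text
time: 17.63
position: [0.4461, 0.2827, 0.0985]
tcp_rot: [[1.0, -0.001, -0.001], [-0.001, -1.0, -0.001], [-0.001, 0.001, -1.0]]
wrist_force: [1.0, -0.2, -0.1]
grip_width: 0.0877
grip_force: 0.0
```

Emit:
drive_tool(commands=[[0.06, -0.1, 0, 0, 0, 0, -1], [0, 0, 0.3, 0, 0, 0, -1], [0, 0, 0.4, 0, 0, 0, -1], [0, 0, 0.4, 0, 0, 0, -1], [0, 0, 0.4, 0, 0, 0, -1], [0, 0, 0.4, 0, 0, 0, -1], [0, 0, 0.4, 0, 0, 0, -1], [0, 0, 0.3, 0, 0, 0, -1], [0, 0, 0.2, 0, 0, 0, -1], [0, 0, 0.1, 0, 0, 0, -1], [0, 0, 0, 0, 0, 0, -1], [0, 0, 0, 0, 0, 0, -1]])

```text
time: 18.63
position: [0.4485, 0.287, 0.0121]
tcp_rot: [[1.0, -0.0, 0.0], [-0.0, -1.0, 0.0], [0.0, -0.0, -1.0]]
wrist_force: [-0.2, -1.0, 0.6]
grip_width: 0.0875
grip_force: 0.0
```

Emit:
drive_tool(commands=[[0, 0, 0, 0, 0, 0, 1], [0, 0, 0, 0, 0, 0, 1], [0, 0, 0, 0, 0, 0, 1], [0, 0, 0, 0, 0, 0, 1], [0, 0, 0, 0, 0, 0, 1], [0, 0, 0, 0, 0, 0, 1], [0, 0, 0, 0, 0, 0, 1], [0, 0, 0, 0, 0, 0, 1]], grip_force=30)

```text
time: 19.3
position: [0.4484, 0.2872, 0.0123]
tcp_rot: [[1.0, 0.0, 0.0], [0.0, -1.0, 0.0], [0.0, -0.0, -1.0]]
wrist_force: [-2.0, 0.4, 6.1]
grip_width: 0.0677
grip_force: 30.0
```

Emit:
drive_tool(commands=[[0, 0, -0.2, 0, 0, 0, 1], [0, 0, -0.4, 0, 0, 0, 1], [0, 0, -0.4, 0, 0, 0, 1], [0, 0, -0.4, 0, 0, 0, 1], [0, 0, -0.4, 0, 0, 0, 1], [0, 0, -0.4, 0, 0, 0, 1], [0, 0, -0.4, 0, 0, 0, 1], [0, 0, -0.3, 0, 0, 0, 1], [0, 0, -0.1, 0, 0, 0, 1], [0, 0, 0, 0, 0, 0, 1]])

```text
time: 20.13
position: [0.4485, 0.2872, 0.1026]
tcp_rot: [[1.0, -0.0, 0.001], [-0.0, -1.0, 0.001], [0.001, -0.001, -1.0]]
wrist_force: [0.3, -0.0, -1.5]
grip_width: 0.0678
grip_force: 30.0
```

Emit:
drive_tool(commands=[[-0.03, 0.4, 0, 0, 0, 0, 1], [-0.03, 0.7, 0, 0, 0, 0, 1], [-0.03, 0.9, 0, 0, 0, 0, 1], [-0.03, 0.9, 0, 0, 0, 0, 1], [-0.03, 0.9, 0, 0, 0, 0, 1], [-0.03, 0.9, 0, 0, 0, 0, 1], [-0.03, 0.9, 0, 0, 0, 0, 1], [-0.03, 0.9, 0, 0, 0, 0, 1], [-0.03, 0.9, 0, 0, 0, 0, 1], [-0.03, 0.9, 0, 0, 0, 0, 1], [-0.03, 0.9, 0, 0, 0, 0, 1], [-0.03, 0.9, 0, 0, 0, 0, 1], [-0.03, 0.9, 0, 0, 0, 0, 1], [-0.03, 0.9, 0, 0, 0, 0, 1], [-0.03, 0.9, 0, 0, 0, 0, 1], [-0.03, 0.9, 0, 0, 0, 0, 1], [-0.03, 0.9, 0, 0, 0, 0, 1], [-0.03, 0.6, 0, 0, 0, 0, 1], [-0.03, 0.4, 0, 0, 0, 0, 1], [0, 0, 0, 0, 0, 0, 1]])

```text
time: 21.8
position: [0.4296, -0.183, 0.1009]
tcp_rot: [[1.0, -0.003, -0.002], [-0.003, -1.0, 0.0], [-0.002, -0.0, -1.0]]
wrist_force: [0.2, -0.2, -1.3]
grip_width: 0.0678
grip_force: 30.0
```

Emit:
drive_tool(commands=[[0, 0, 0, 0, 0, -0.02, 1], [0, 0, 0, 0, 0, -0.02, 1], [0, 0, 0, 0, 0, 0, 1], [0, 0, 0, 0, 0, 0, 1]])

```text
time: 22.13
position: [0.4305, -0.1808, 0.1014]
tcp_rot: [[0.992, 0.123, -0.001], [0.123, -0.992, 0.0], [-0.001, -0.0, -1.0]]
wrist_force: [0.1, 0.1, -1.3]
grip_width: 0.068
grip_force: 30.0
```

```bash
python3 - <<'E'
from fit import *
T=snap("t3");S=snap("s3","scene")
print(env.sense()["position"])
cv2.imwrite("pics/c4.png",np.vstack([crop(T,110,203,200,75,4),crop(S,150,160,200,75,4)]))
for n in({'top':T},{'scene':S},{'top':T,'scene':S}): 
    print(list(n),'square',fit(n,[(rect(.096,.096),.003),(rect(.054,.054),.003)],(.447,.286),0))
E
```

```text
[ 0.43085679 -0.18081266  0.10166391]
['top'] square (array([ 0.4533,  0.2904, -0.0536]), -657)
['scene'] square (array([ 0.4505,  0.2896, -0.0428]), -611)
['top', 'scene'] square (array([ 0.4524,  0.2899, -0.0484]), -1235)
```

View pics/c4.png

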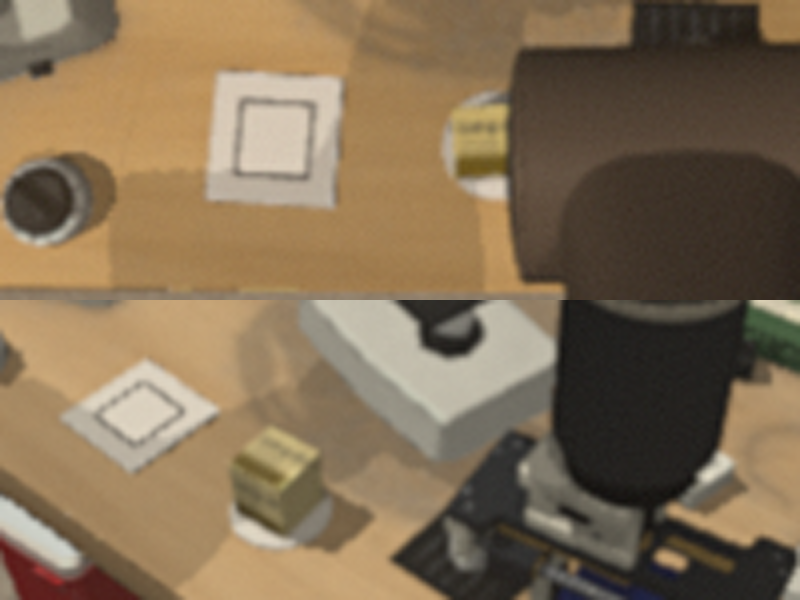

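Emit:
drive_tool(commands=[[0, 0, 0.3, 0, 0, 0, 1], [0, 0, 0.4, 0, 0, 0, 1], [0, 0, 0.4, 0, 0, 0, 1], [0, 0, 0.4, 0, 0, 0, 1], [0, 0, 0.4, 0, 0, 0, 1], [0, 0, 0.4, 0, 0, 0, 1], [0, 0, 0.3, 0, 0, 0, 1], [0, 0, 0.2, 0, 0, 0, 1], [0, 0, 0.1, 0, 0, 0, 1], [0, 0, 0, 0, 0, 0, 1], [0, 0, 0, 0, 0, 0, 1]])

```text
time: 23.15
position: [0.4314, -0.1811, 0.015]
tcp_rot: [[0.992, 0.125, 0.0], [0.125, -0.992, -0.0], [0.0, 0.0, -1.0]]
wrist_force: [0.8, 0.6, -2.2]
grip_width: 0.0677
grip_force: 30.0
```

Emit:
drive_tool(commands=[[0, 0, 0.05, 0, 0, 0, 1], [0, 0, 0.035, 0, 0, 0, 1], [0, 0, 0, 0, 0, 0, 1], [0, 0, 0, 0, 0, 0, -1], [0, 0, 0, 0, 0, 0, -1], [0, 0, 0, 0, 0, 0, -1], [0, 0, 0, 0, 0, 0, -1], [0, 0, 0, 0, 0, 0, -1], [0, 0, 0, 0, 0, 0, -1], [0, 0, -0.2, 0, 0, 0, -1], [0, 0, -0.4, 0, 0, 0, -1], [0, 0, -0.5, 0, 0, 0, -1], [0, 0, -0.5, 0, 0, 0, -1], [0, 0, -0.5, 0, 0, 0, -1], [0, 0, -0.5, 0, 0, 0, -1], [0, 0, -0.4, 0, 0, 0, -1], [0, 0, -0.1, 0, 0, 0, -1], [0, 0, 0, 0, 0, 0.02, -1], [0, 0, 0, 0, 0, 0.02, -1], [0, 0, 0, 0, 0, 0, -1]])

```text
time: 24.82
position: [0.4309, -0.181, 0.1053]
tcp_rot: [[1.0, -0.003, -0.0], [-0.003, -1.0, 0.0], [-0.0, -0.0, -1.0]]
wrist_force: [0.3, 0.4, -0.5]
grip_width: 0.0875
grip_force: 0.0
```

Emit:
drive_tool(commands=[[0.044, -0.5, 0, 0, 0, 0, -1], [0.044, -0.8, 0, 0, 0, 0, -1], [0.044, -1, 0, 0, 0, 0, -1], [0.044, -1, 0, 0, 0, 0, -1], [0.044, -1, 0, 0, 0, 0, -1], [0.044, -1, 0, 0, 0, 0, -1], [0.044, -1, 0, 0, 0, 0, -1], [0.044, -1, 0, 0, 0, 0, -1], [0.044, -1, 0, 0, 0, 0, -1], [0.044, -0.9, 0, 0, 0, 0, -1], [0.044, -0.6, 0, 0, 0, 0, -1], [0.044, -0.37, 0, 0, 0, 0, -1], [0, 0, 0, 0, 0, 0, -1], [0, 0, 0, 0, 0, 0, -1], [0, 0, 0, 0, 0, 0, -1]])

```text
time: 26.07
position: [0.4466, 0.1231, 0.105]
tcp_rot: [[1.0, 0.0, -0.001], [0.0, -1.0, -0.001], [-0.001, 0.001, -1.0]]
wrist_force: [-0.0, 0.2, 0.2]
grip_width: 0.0873
grip_force: 0.0
```

```bash
python3 - <<'E'
from fit import *
S=snap("s4","scene");T=snap("t4");print(env.sense()["position"])
cv2.imwrite("pics/c5.png",np.vstack([crop(T,300,203,160,75,4),crop(S,250,225,160,75,4)]))
for n in({'top':T},{'scene':S},{'top':T,'scene':S}): 
    print(list(n),'tip',fit(n,[(rect(.068,.112),.041)],(.431,-.181),-1.44),'tape',fit(n,[(circ(.066),.022)],(.425,-.352)),'large',fit(n,[(circ(.112),.003)],(.425,-.352)),'obl',fit(n,[(rect(.092,.136),.003)],(.431,-.182),-1.44))
E
```

```text
[0.4467698  0.1229941  0.10524284]
['top'] tip (array([ 0.4324, -0.1782, -1.4812]), -338) tape (array([ 0.4264, -0.3512]), -339) large (array([ 0.4265, -0.3526]), -354) obl (array([ 0.433 , -0.1791, -1.4572]), -260)
['scene'] tip (array([ 0.4285, -0.1838, -1.4314]), -291) tape (array([ 0.4341, -0.3652]), -281) large (array([ 0.4237, -0.353 ]), -316) obl (array([ 0.4448, -0.1819, -1.4327]), -291)
['top', 'scene'] tip (array([ 0.4308, -0.1824, -1.4437]), -572) tape (array([ 0.4242, -0.3524]), -615) large (array([ 0.4246, -0.353 ]), -657) obl (array([ 0.443 , -0.1809, -1.4317]), -497)
```

View pics/c5.png

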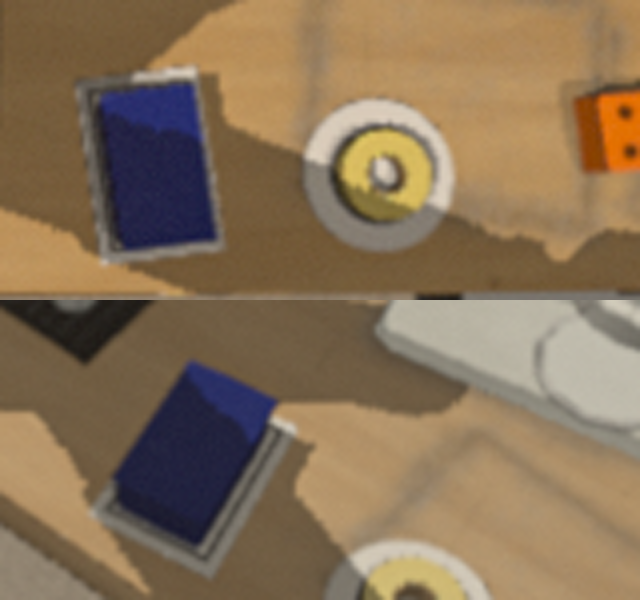

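The tip box sits inside its outline, with its top at about (339,244). The tape sits on the large tile's circle, about (396,246). Next is the carton.

Emit:
drive_tool(commands=[[0.02, -0.03, 0.3, 0, 0, 0, -1], [0, 0, 0.4, 0, 0, 0, -1], [0, 0, 0.4, 0, 0, 0, -1], [0, 0, 0.4, 0, 0, 0, -1], [0, 0, 0.4, 0, 0, 0, -1], [0, 0, 0.4, 0, 0, 0, -1], [0, 0, 0.4, 0, 0, 0, -1], [0, 0, 0.2, 0, 0, 0, -1], [0, 0, 0.1, 0, 0, 0, -1], [0, 0, 0, 0, 0, 0, -1], [0, 0, 0, 0, 0, 0, -1], [0, 0, 0, 0, 0, 0, 1], [0, 0, 0, 0, 0, 0, 1], [0, 0, 0, 0, 0, 0, 1], [0, 0, 0, 0, 0, 0, 1], [0, 0, 0, 0, 0, 0, 1], [0, 0, 0, 0, 0, 0, 1], [0, 0, 0, 0, 0, 0, 1], [0, 0, 0, 0, 0, 0, 1], [0, 0, 0, 0, 0, 0, 1]], grip_force=18)

```text
time: 27.83
position: [0.4476, 0.1249, 0.0155]
tcp_rot: [[1.0, -0.0, 0.0], [-0.0, -1.0, -0.0], [0.0, 0.0, -1.0]]
wrist_force: [-0.4, 0.7, 3.3]
grip_width: 0.0505
grip_force: 17.7
```

Emit:
drive_tool(commands=[[0, 0, -0.2, 0, 0, 0, 1], [0, 0, -0.4, 0, 0, 0, 1], [0, 0, -0.4, 0, 0, 0, 1], [0, 0, -0.4, 0, 0, 0, 1], [0, 0, -0.4, 0, 0, 0, 1], [0, 0, -0.2, 0, 0, 0, 1], [0.019, -0.4, 0, 0, 0, 0, 1], [0.019, -0.7, 0, 0, 0, 0, 1], [0.019, -0.8, 0, 0, 0, 0, 1], [0.019, -0.8, 0, 0, 0, 0, 1], [0.019, -0.8, 0, 0, 0, 0, 1], [0.019, -0.8, 0, 0, 0, 0, 1], [0.019, -0.7, 0, 0, 0, 0, 1], [0.019, -0.5, 0, 0, 0, 0, 1], [0, 0, 0, 0, 0, 0.0075, 1], [0, 0, 0, 0, 0, 0.0075, 1], [0, 0, 0, 0, 0, 0, 1], [0, 0, 0, 0, 0, 0, 1]])

```text
time: 29.33
position: [0.4519, 0.2891, 0.0751]
tcp_rot: [[0.999, -0.048, -0.001], [-0.048, -0.999, -0.001], [-0.001, 0.001, -1.0]]
wrist_force: [0.4, -0.2, -0.1]
grip_width: 0.0505
grip_force: 17.7
```

Emit:
drive_tool(commands=[[0, 0, 0.3, 0, 0, 0, 1], [0, 0, 0.4, 0, 0, 0, 1], [0, 0, 0.4, 0, 0, 0, 1], [0, 0, 0.4, 0, 0, 0, 1], [0, 0, 0.3, 0, 0, 0, 1], [0, 0, 0.1, 0, 0, 0, 1], [0, 0, 0, 0, 0, 0, 1], [0, 0, 0, 0, 0, 0, 1]])

```text
time: 30.0
position: [0.4523, 0.2899, 0.0184]
tcp_rot: [[0.999, -0.047, 0.0], [-0.047, -0.999, -0.0], [0.0, 0.0, -1.0]]
wrist_force: [-0.2, 0.2, 0.2]
grip_width: 0.0504
grip_force: 17.7
```

Emit:
drive_tool(commands=[[0, 0, 0.05, 0, 0, 0, 1], [0, 0, 0.045, 0, 0, 0, 1], [0, 0, 0, 0, 0, 0, 1], [0, 0, 0, 0, 0, 0, -1], [0, 0, 0, 0, 0, 0, -1], [0, 0, 0, 0, 0, 0, -1], [0, 0, 0, 0, 0, 0, -1], [0, 0, 0, 0, 0, 0, -1], [0, 0, 0, 0, 0, 0, -1], [0, 0, -0.2, 0, 0, 0, -1], [0, 0, -0.4, 0, 0, 0, -1], [0, 0, -0.5, 0, 0, 0, -1], [0, 0, -0.5, 0, 0, 0, -1], [0, 0, -0.5, 0, 0, 0, -1], [0, 0, -0.5, 0, 0, 0, -1], [0, 0, -0.3, 0, 0, 0, -1], [0, 0, -0.1, 0, 0, 0, -1], [0, 0, 0, 0, 0, -0.015, -1], [0, 0, 0, 0, 0, 0, -1]])

```text
time: 31.58
position: [0.452, 0.2898, 0.1054]
tcp_rot: [[1.0, 0.002, -0.0], [0.002, -1.0, 0.0], [-0.0, -0.0, -1.0]]
wrist_force: [-0.1, -0.3, -0.1]
grip_width: 0.088
grip_force: 0.0
```

```bash
python3 - <<'E'
from fit import *
S=snap("s5","scene");T=snap("t5");print(env.sense()["position"])
cv2.imwrite("pics/c6.png",np.vstack([crop(T,180,185,160,75,4),crop(S,160,160,160,75,4)]))
for n in({'top':T},{'scene':S},{'top':T,'scene':S}): 
    print(list(n),'small',fit(n,[(circ(.08),.003),(circ(.042),.003)],(.447,.121)),'can',fit(n,[(circ(.034),.057)],(.505,-.023)))
E
```

```text
[0.45185329 0.28960023 0.10494015]
['top'] small (array([0.4481, 0.1259]), -529) can (array([ 0.5045, -0.0238]), -110)
['scene'] small (array([0.443 , 0.1249]), -478) can (array([ 0.5026, -0.0238]), -183)
['top', 'scene'] small (array([0.4441, 0.1242]), -995) can (array([ 0.5032, -0.0235]), -291)
```

View pics/c6.png

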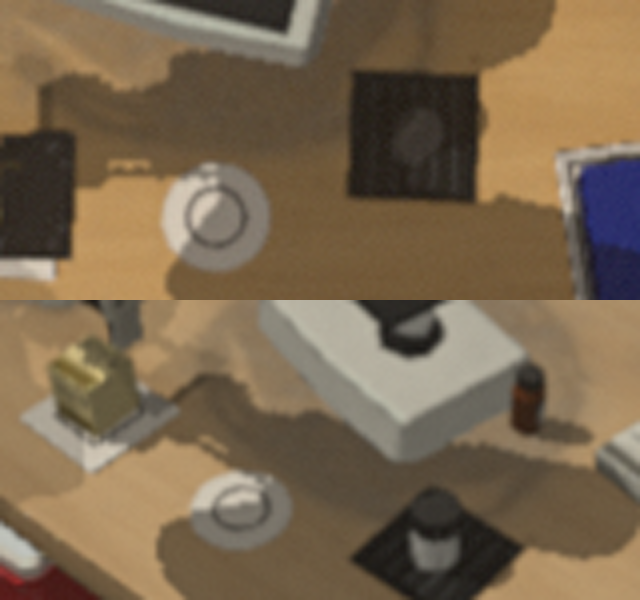

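Emit:
drive_tool(commands=[[0.147, 0.5, 0, 0, 0, 0, -1], [0.147, 0.8, 0, 0, 0, 0, -1], [0.147, 1, 0, 0, 0, 0, -1], [0.147, 1, 0, 0, 0, 0, -1], [0.147, 1, 0, 0, 0, 0, -1], [0.147, 1, 0, 0, 0, 0, -1], [0.147, 1, 0, 0, 0, 0, -1], [0.147, 1, 0, 0, 0, 0, -1], [0.147, 1, 0, 0, 0, 0, -1], [0.147, 0.9, 0, 0, 0, 0, -1], [0.147, 0.7, 0, 0, 0, 0, -1], [0.147, 0.53, 0, 0, 0, 0, -1], [0, 0, 0, 0, 0, 0, -1], [0, 0, 0, 0, 0, 0, -1], [0, 0, 0, 0, 0, 0, -1]])

```text
time: 32.93
position: [0.5048, -0.0229, 0.1051]
tcp_rot: [[1.0, -0.001, -0.001], [-0.001, -1.0, -0.0], [-0.001, 0.0, -1.0]]
wrist_force: [0.5, -0.3, -0.6]
grip_width: 0.0874
grip_force: 0.0
```

Emit:
drive_tool(commands=[[0, 0, 0.3, 0, 0, 0, -1], [0, 0, 0.4, 0, 0, 0, -1], [0, 0, 0.4, 0, 0, 0, -1], [0, 0, 0.4, 0, 0, 0, -1], [0, 0, 0.4, 0, 0, 0, -1], [0, 0, 0.4, 0, 0, 0, -1], [0, 0, 0.3, 0, 0, 0, -1], [0, 0, 0.2, 0, 0, 0, -1], [0, 0, 0.1, 0, 0, 0, -1], [0, 0, 0, 0, 0, 0, -1], [0, 0, 0, 0, 0, 0, 1], [0, 0, 0, 0, 0, 0, 1], [0, 0, 0, 0, 0, 0, 1], [0, 0, 0, 0, 0, 0, 1], [0, 0, 0, 0, 0, 0, 1], [0, 0, 0, 0, 0, 0, 1], [0, 0, 0, 0, 0, 0, 1], [0, 0, 0, 0, 0, 0, 1], [0, 0, 0, 0, 0, 0, 1], [0, 0, 0, 0, 0, 0, 1]])

```text
time: 34.6
position: [0.5051, -0.023, 0.0186]
tcp_rot: [[1.0, -0.0, 0.0], [-0.0, -1.0, -0.0], [0.0, 0.0, -1.0]]
wrist_force: [-1.2, 0.2, 1.0]
grip_width: 0.0382
grip_force: 18.0
```

Emit:
drive_tool(commands=[[0, 0, -0.2, 0, 0, 0, 1], [0, 0, -0.4, 0, 0, 0, 1], [0, 0, -0.4, 0, 0, 0, 1], [0, 0, -0.4, 0, 0, 0, 1], [0, 0, -0.4, 0, 0, 0, 1], [0, 0, -0.2, 0, 0, 0, 1], [-0.16, -0.4, 0, 0, 0, 0, 1], [-0.28, -0.7, 0, 0, 0, 0, 1], [-0.36, -0.9, 0, 0, 0, 0, 1], [-0.36, -0.9, 0, 0, 0, 0, 1], [-0.36, -0.9, 0, 0, 0, 0, 1], [-0.28, -0.7, 0, 0, 0, 0, 1], [-0.15, -0.38, 0, 0, 0, 0, 1], [0, 0, 0, 0, 0, 0, 1], [0, 0, 0, 0, 0, 0, 1], [0, 0, 0, 0, 0, 0, 1]])

```text
time: 35.93
position: [0.4465, 0.1231, 0.0785]
tcp_rot: [[1.0, 0.0, -0.0], [0.0, -1.0, -0.0], [-0.0, 0.0, -1.0]]
wrist_force: [-0.4, 0.0, -0.8]
grip_width: 0.0387
grip_force: 18.0
```

Emit:
drive_tool(commands=[[0, 0, 0.3, 0, 0, 0, 1], [0, 0, 0.4, 0, 0, 0, 1], [0, 0, 0.4, 0, 0, 0, 1], [0, 0, 0.4, 0, 0, 0, 1], [0, 0, 0.3, 0, 0, 0, 1], [0, 0, 0.1, 0, 0, 0, 1], [0, 0, 0, 0, 0, 0, 1], [0, 0, 0, 0, 0, 0, 1]])

```text
time: 36.6
position: [0.4467, 0.1232, 0.0215]
tcp_rot: [[1.0, -0.0, -0.0], [-0.0, -1.0, -0.0], [-0.0, 0.0, -1.0]]
wrist_force: [0.2, -0.6, -0.9]
grip_width: 0.0379
grip_force: 18.0
```

Emit:
drive_tool(commands=[[0, 0, 0.05, 0, 0, 0, 1], [0, 0, 0.04, 0, 0, 0, 1], [0, 0, 0, 0, 0, 0, 1], [0, 0, 0, 0, 0, 0, -1], [0, 0, 0, 0, 0, 0, -1], [0, 0, 0, 0, 0, 0, -1], [0, 0, 0, 0, 0, 0, -1], [0, 0, 0, 0, 0, 0, -1], [0, 0, 0, 0, 0, 0, -1], [0, 0, 0, 0, 0, 0, -1], [0, 0, -0.2, 0, 0, 0, -1], [0, 0, -0.4, 0, 0, 0, -1], [0, 0, -0.5, 0, 0, 0, -1], [0, 0, -0.5, 0, 0, 0, -1], [0, 0, -0.5, 0, 0, 0, -1], [0, 0, -0.5, 0, 0, 0, -1], [0, 0, -0.4, 0, 0, 0, -1], [0, 0, -0.4, 0, 0, 0, -1], [0, 0, 0, 0, 0, 0, -1]])

```text
time: 38.18
position: [0.4478, 0.1242, 0.1235]
tcp_rot: [[1.0, 0.0, 0.004], [0.0, -1.0, 0.002], [0.004, -0.002, -1.0]]
wrist_force: [0.4, -0.0, 0.0]
grip_width: 0.0878
grip_force: 0.0
```

Emit:
drive_tool(commands=[[0, 0.5, -0.2, 0, 0, 0, -1], [0, 0.8, -0.2, 0, 0, 0, -1], [0, 0.8, -0.2, 0, 0, 0, -1], [0, 0.8, 0, 0, 0, 0, -1], [0, 0.8, 0, 0, 0, 0, -1], [0, 0.8, 0, 0, 0, 0, -1], [0, 0.5, 0, 0, 0, 0, -1], [0, 0, 0, 0, 0, 0, -1], [0, 0, 0, 0, 0, 0, -1]])

```text
time: 38.93
position: [0.4462, -0.0273, 0.1386]
tcp_rot: [[1.0, -0.002, -0.0], [-0.002, -1.0, -0.0], [-0.0, 0.0, -1.0]]
wrist_force: [-0.1, 0.4, -0.6]
grip_width: 0.0874
grip_force: 0.0
```

```bash
python3 - <<'E'
from fit import *
S=snap("s6","scene");T=snap("t6");print(env.sense()["position"])
cv2.imwrite("pics/c7.png",np.vstack([crop(T,100,198,200,75,4),crop(S,130,160,200,75,4)]))
for n in({'top':T},{'scene':S},{'top':T,'scene':S}): 
    print(list(n),'small',fit(n,[(circ(.08),.003)],(.446,.123)),'can',fit(n,[(circ(.034),.057)],(.446,.123)),'sq',fit(n,[(rect(.096,.096),.003)],(.452,.29),-.05),'carton',fit(n,[(rect(.05,.05),.058)],(.452,.29),-.05))
E
```

```text
[ 0.44654315 -0.02631667  0.13870474]
['top'] small (array([0.4407, 0.1356]), -195) can (array([0.4602, 0.138 ]), -168) sq (array([ 0.4518,  0.2881, -0.0543]), -228) carton (array([ 0.4512,  0.2886, -0.0566]), -314)
['scene'] small (array([0.4446, 0.1218]), -314) can (array([0.4425, 0.121 ]), -329) sq (array([ 0.4453,  0.2782, -0.198 ]), -266) carton (array([0.4398, 0.285 , 0.0969]), -217)
['top', 'scene'] small (array([0.4452, 0.122 ]), -446) can (array([0.4431, 0.1209]), -354) sq (array([ 0.4479,  0.2878, -0.0921]), -479) carton (array([ 0.4508,  0.2885, -0.0561]), -518)
```

View pics/c7.png

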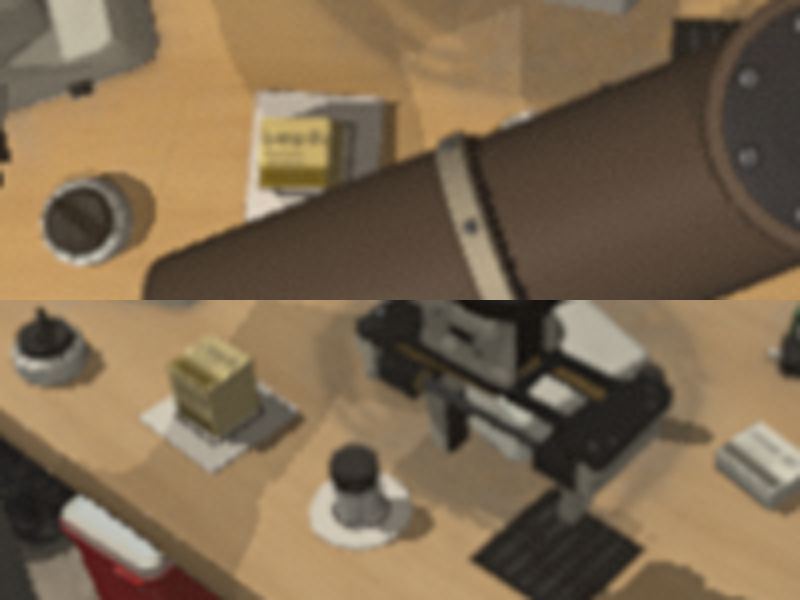

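View pics/t6.png

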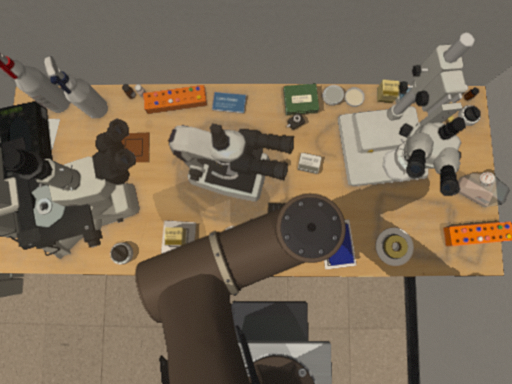

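All four stand on their own tiles. The carton is about 2 mm and the can about 3 mm off centre. The bystanders are where they were and the gripper is clear, so I'm handing in.

```bash
python3 -c "
from rig import env
print(env.close_job())"
```

```text
the job is handed in; nothing more can be done
None
```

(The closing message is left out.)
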